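Put the leather bench's tools back in their fitted places

TASK

Tidy the leather bench: lay the sharpening stone flat in the oblong tray, set the rivet anvil flat in the round tray, seat the tapered metal cup upright and fully home in the tapered wooden stand, and stand the wooden edge slicker, narrow end down, upright and fully down inside that cup. Leave the two green glue tins standing where they are, and do not tip the cup or the slicker over on the way.

Things in the scene. Friction and masses are not known exactly. Their poses are not given: they have to be found in the camera images.
- stone: Two-layer sharpening stone (dark grey under, sandy grey on top), a plain oblong bar 96 x 44 x 30 mm high lying flat, loose, 0.24 to 0.40 kg. Origin: centre of its underside; x along its length, y across, z up.
- anvil: Round steel rivet anvil, a solid disc 52 mm in diameter and 30 mm high with small dark dimples on its top, loose, 0.36 to 0.60 kg. Origin: centre of its underside, z up.
- cup: Tapered aluminium cup, open at the top, standing upright, loose, about 0.12 kg, 56 mm high. Outside diameter 44 mm at the foot, 57 mm at 32 mm up, then nearly straight to 58 mm at the rim (this upper band is where to grip it). Wall 3 mm, floor 4 mm thick; inside about 39 mm across at the floor, 52 mm at the mouth. Origin: centre of its underside, z up.
- slicker: Edge slicker: a turned light-wood tool standing upright on its narrow end, loose, about 0.10 kg, 96 mm high. Tapered shank 32 mm in diameter at the foot to 44 mm at 50 mm up, a groove at 58 mm, then a straight cylindrical head 44 mm in diameter from 64 mm to 96 mm (grip it there). Origin: centre of its foot, z up.
- stone_tray: Oblong pale-wood tray fixed to the bench, 122 x 70 mm outside, 12 mm high, rim 4 mm thick, floor 4 mm above the bench; inside 114 x 62 mm. For the sharpening stone. Origin: centre of its underside at bench height; x along its length, z up.
- anvil_tray: Round pale-wood tray fixed to the bench, 82 mm outside diameter, 12 mm high, rim 4 mm thick, floor 4 mm above the bench; inside 74 mm across. For the rivet anvil. Origin: centre of its underside at bench height, z up.
- cup_stand: Round pale-wood stand fixed to the bench: a 92 mm disc 6 mm high carrying a tapered socket, 64 mm across inside at the mouth (rim 34 mm above the bench), 50 mm at its floor (8 mm above the bench), wall 5 mm. The cup seats on that floor with 3 mm play all round, its top 30 mm above the rim. Origin: centre of its underside at bench height, z up.
- tin_a: Closed green glue tin with a steel lid, 68 mm in diameter, 62 mm high, standing upright, loose, 0.35 kg: a bystander to be left where it is. Origin: centre of its underside, z up.
- tin_b: A second green glue tin, the same as tin_a; also to be left where it is. Origin: centre of its underside, z up.
Not all that is in view belongs to the job. Leave any blue or pink look-alike of the anvil_tray alone. Of the things that look like the cup_stand, the smaller one is meant.

How it is judged:
At the end, for the whole second after the job is handed in: Stone flat in the oblong tray (within 15 mm, 20 degrees); anvil flat in the round tray (within 15 mm); cup in the stand and slicker in the cup, each axis within 8 mm, foot within 4 mm of its floor, tilt under 0.1 rad; all released and at rest (horizontal distance between stone and stone_tray below 0.015 m and z of stone in the frame of stone_tray between 0.001 and 0.008 m and angle between each of stone, anvil, cup, slicker's own z axis and vertical below 0.1 rad and angle between the x axis of stone and the x axis of stone_tray, either way round below 0.35 rad and horizontal distance between anvil and anvil_tray below 0.015 m and z of anvil in the frame of anvil_tray between 0.001 and 0.008 m and horizontal distance between cup and cup_stand below 0.008 m and z of cup in the frame of cup_stand between 0.004 and 0.012 m and horizontal distance between slicker and cup below 0.008 m and z of slicker in the frame of cup between 0.001 and 0.008 m and linear speed of each of stone, anvil, cup, slicker below 0.02 m/s); the robot touches nothing.
It fails at once if a glue tin is moved by more than 30 mm or tipped (distance of any of tin_a, tin_b from where it was at the start of the episode above 0.03 m or angle between any of tin_a, tin_b's own z axis and vertical above 0.35 rad).
It fails at once if the cup or the slicker is tipped over (angle between any of cup, slicker's own z axis and vertical above 0.8 rad).
It also fails if it takes over 109 s, if anything falls off the work surface, if the arm or the gripper's body presses on something with over 40 N, if the wrist force passes 120 N, or if a joint passes its speed limit or range.

ROBOT

A 6-joint arm with a two-finger parallel gripper is mounted at the origin on the work surface. World frame = base frame: x ahead of the robot, y to its left, z up, the work surface at z = 0. Lengths are in m, angles in rad, forces in N, time in s.
With the tool pointing down it reaches from about 0.3 to 1 m from the base axis. Payload 5.1 kg.
Tool frame: the origin (TCP) lies midway between the tips of the shut fingers; the grasp point (between the pads) lies 19 mm behind it; z points along the fingers, y is the line along which they close (so a half turn about z gives the same grasp; the last joint's range is limited). The gripper opens to 95 mm and grips with 3 to 60 N. Pads are 20 mm wide; open, the fingers measure 119 mm over their backs; the gripper's body (75 mm by 180 mm) begins 59 mm behind the grasp point.
Start: joints at [1.216, 0.124, 1.65, -0, 1.367, -0.083], TCP at [0.175, 0.626, 0.215] pointing down, gripper open.
Joint ranges: [-2.61, 2.61], [-1.02, 2.33], [0.03, 2.71], [-1.35, 4.49], [0.32, 2.68], [-2.91, 2.91]. Speed limits (rad/s): [2.57, 2.57, 3.14, 3.14, 3.14, 3.14].

INTERFACE

Orientations are given as a unit quaternion [x, y, z, w].
In Python, from rig import bot gives the robot as it stands.
- The arm moves only by the tool play_rows, never from a script. Its arguments are lists of equal length, an entry for each row: "travel": the shift along the tool's x, y, z in units of 25 mm (1.0 is 25 mm), a list of three; "dr": the turn, a rotation vector about the tool's x, y, z in units of 8 degrees (1.0 is 8 degrees), a list of three. A call has 1 to 20 rows; each row is the pose to reach, as a shift and turn from the pose commanded when the call began, along the tool's axes at that moment; what a row does not reach only later rows make up. A row lasts 1/10 s, in which the tool goes at most 50 mm and 8.59 degrees, less where a joint would pass 70% of its speed; a pose out of reach is approached as far as the arm can. A call with a gripper value outside its range is refused whole. "gripper" is the opening, from 0 (shut) to 1 (fully open), set as the call begins (left out, the last holds). The fingers move at their own pace and stop on an object; "force" is the grip in N (left out, the last holds). Time passes only in rows, so rows that repeat a pose let the fingers close. It gives the time, the measured TCP pose, the force, the opening and the grip force at its end, in the units of the state.
- bot.read_state(): the state, without advancing time (a new reading comes with each control period).
- bot.read_camera(name): name is "scene" or "top"; returns (picture, depth): 480x640x3 uint8, red, green, blue; 480x640 float32, m along the optical axis (not along the pixel's ray), 0 where there is no reading.
- bot.calibration(name): a dict with "camera_matrix" (3x3 intrinsics, pixels), "position" and "orientation" of the camera in the world. Camera axes: x right, y down, z forward; pixel columns grow to the right and rows downward; lengths in m; the calibration is good to about 2 mm. A picture is of the moment at which its call begins. calibration takes no time and is no camera call.
- bot.sign_off(): hands the job in; it is judged then, once.
The state is a dict: "clock": time; "q": joint angles; "joint_velocities": joint speeds; "joint_efforts": joint torques, N m; "eef_pos": TCP position; "eef_rot": TCP orientation; "wrist_force": force on the tool from outside, world axes, zero at the start; "moment": the same for the moment, N m; "gripper_width": finger opening in m; "finger_force": force on a finger pad.
Only numpy, scipy, OpenCV 4.12 (cv2) and the standard library are available. Lean on these libraries where they do the work, as an engineer would, in place of code of your own. Each camera call takes 0.05 s, during which the arm holds its last target. There are 200 camera calls.

## Working session

There is one attempt and no reset: what is moved stays moved. The work goes in short steps, Python scripts to look and compute and a tool call to move; the robot and the scene stay as the last step left them, time stands still between calls to the robot, and variables do not carry over. Pictures are saved under pics/ and viewed, at most 14 in all, crops included, and the job is handed in when it is done.

Besides the shell and the picture viewer there is one more tool, called after ">>>" by a JSON object that holds its "fn" and its "kwargs", one argument or row to a line. play_rows: Moves the arm, as the interface text tells. Its arguments: {"type":"object","properties":{"travel":{"type":"array"},"dr":{"type":"array"},"gripper":{"type":"number"},"force":{"type":"number"}},"required":["travel","dr"]}

```bash
mkdir -p pics; ls
cat > h.py <<'E'
import numpy as np, cv2
from scipy.spatial.transform import Rotation as R
from rig import bot
def grab(n):
    p,d=bot.read_camera(n); np.savez('%s.npz'%n,p=p,d=d); return p,d
def load(n):
    f=np.load('%s.npz'%n); return f['p'],f['d']
def cam(n):
    c=bot.calibration(n); return np.array(c['camera_matrix']),np.array(c['position']),R.from_quat(c['orientation']).as_matrix()
def plane(n,uv,z):
    K,t,M=cam(n); uv=np.atleast_2d(uv).astype(float)
    r=np.c_[uv,np.ones(len(uv))]@np.linalg.inv(K).T@M.T
    return t+r*((z-t[2])/r[:,2])[:,None]
def cloud(n,d):
    K,t,M=cam(n); v,u=np.mgrid[:480,:640]
    r=np.stack([u,v,np.ones_like(u)],-1)@np.linalg.inv(K).T
    return (r*d[...,None])@M.T+t
E
python3 - <<'E'
from h import *
for n in('scene','top'):
    p,d=grab(n); cv2.imwrite(f'pics/{n}0.png',p[...,::-1]); print(n,bot.calibration(n),(d>0).mean())
print(bot.read_state())
E
```

```text
pics
scene {'camera_matrix': array([[558.7708072 ,   0.        , 321.0417584 ],
       [  0.        , 558.7708072 , 237.70976992],
       [  0.        ,   0.        ,   1.        ]]), 'position': array([ 1.21742506, -0.38163745,  1.20071862]), 'orientation': array([ 0.82714488,  0.47318708, -0.14674169, -0.26531531])} 0.99626953125
top {'camera_matrix': array([[533.52000326,   0.        , 318.54029407],
       [  0.        , 533.52000326, 229.10611641],
       [  0.        ,   0.        ,   1.        ]]), 'position': array([0.22084661, 0.01802851, 1.4152583 ]), 'orientation': array([ 0.71283525, -0.69266396,  0.07635967, -0.07906798])} 0.9960091145833333
{'clock': 0.1, 'q': array([ 1.21639423e+00,  1.24439210e-01,  1.65148654e+00, -1.84307283e-05,
        1.36747993e+00, -8.25808466e-02]), 'joint_velocities': array([-0.00051237, -0.00376588, -0.00106941, -0.0009258 ,  0.00271489,
        0.00011324]), 'joint_efforts': array([-5.02542298e-04, -4.18880045e+01, -3.61098075e+01,  7.76166469e-02,
        4.61985567e-02, -4.91854757e-05]), 'eef_pos': array([0.17434431, 0.62560717, 0.21354048]), 'eef_rot': array([ 1.35490688e-01,  9.90778205e-01, -8.86916586e-04, -1.87683784e-04]), 'wrist_force': array([-0.4589449 , -0.84299534, -0.97106859]), 'moment': array([0.02091006, 0.0119848 , 0.00903879]), 'finger_force': 0.0, 'gripper_width': 0.09482118466523551}
```

View pics/scene0.png

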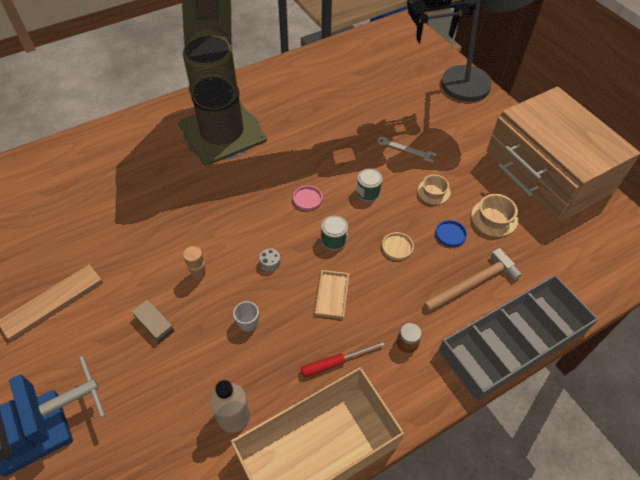

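View pics/top0.png

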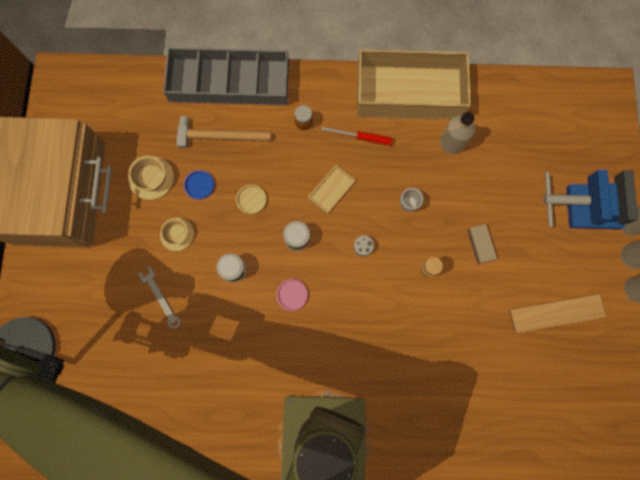

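The scene view shows stone (153,321), anvil (269,260), cup (246,317), slicker (195,262), stone tray (332,295), anvil tray (398,246), small stand (434,189), and tins (334,232) and (369,184). In the top view the same things are at stone (482,243), anvil (364,245), cup (412,199), slicker (433,266), stone tray (332,189), anvil tray (251,199), stand (177,234), and tins (296,235) and (230,267).

```bash
cat > meas.py <<'E'
from h import *
S=dict(stone=((153,321),(482,243),.03),anvil=((269,260),(364,245),.03),cup=((246,317),(412,199),.056),slicker=((195,262),(433,266),.096),
 stone_tray=((332,295),(332,189),.012),anvil_tray=((398,246),(251,199),.012),cup_stand=((434,189),(177,234),.034),tin_a=((334,232),(296,235),.062),tin_b=((369,184),(230,267),.062))
def measure(names=S,zoff=None):
  C={n:cloud(n,load(n)[1]) for n in('scene','top')}
  for k in names:
    for i,n in enumerate(('scene','top')):
        seed=plane(n,S[k][i],S[k][2]/2)[0]
        c=C[n]; m=np.hypot(c[...,0]-seed[0],c[...,1]-seed[1])<.085
        m&=(c[...,2]>.006)
        nl,lab,st,_=cv2.connectedComponentsWithStats(m.astype(np.uint8),connectivity=4)
        u,v=S[k][i]; w=lab[v-12:v+13,u-12:u+13]; w=w[w>0]
        if len(w)==0: print(k,n,'none'); continue
        P=c[lab==np.bincount(w).argmax()]
        h=np.percentile(P[:,2],95)
        T=P[P[:,2]>h-.006]
        xy=(T[:,:2]*1000).astype(np.float32)
        (cx,cy),r=cv2.minEnclosingCircle(xy); b=cv2.minAreaRect(xy); bp=cv2.boxPoints(b)
        e=max((bp[1]-bp[0],bp[2]-bp[1]),key=np.linalg.norm)
        print(f'{k:10s} {n:5s} top z {h*1000:5.1f} n{len(T):4d} circ {cx:6.1f} {cy:6.1f} d{2*r:5.1f} rect {b[0][0]:6.1f} {b[0][1]:6.1f} {max(b[1]):.0f}x{min(b[1]):.0f} ang {np.degrees(np.arctan2(e[1],e[0]))%180:.1f}')
if __name__=='__main__':
    for n in('scene','top'):
        c=cloud(n,load(n)[1]); 
    measure()
E
python3 meas.py
```

```text
stone      scene top z  34.3 n 606 circ  508.4 -407.4 d105.9 rect  507.9 -407.5 100x44 ang 14.7
stone      top   top z  33.5 n 448 circ  504.6 -406.4 d103.1 rect  505.0 -407.5 96x45 ang 14.5
anvil      scene top z  34.1 n 237 circ  494.8  -92.9 d 54.7 rect  494.4  -92.5 53x48 ang 152.2
anvil      top   top z  34.1 n 184 circ  491.2  -92.1 d 51.3 rect  491.2  -92.3 49x49 ang 149.4
cup        scene top z  57.0 n 140 circ  617.1 -214.8 d 60.9 rect  617.3 -215.4 59x56 ang 159.4
cup        top   top z  57.2 n  80 circ  614.4 -215.4 d 58.8 rect  614.6 -214.9 57x56 ang 25.9
slicker    scene top z  99.0 n 203 circ  434.7 -262.1 d 45.4 rect  435.5 -261.7 44x40 ang 160.6
slicker    top   top z  99.3 n 174 circ  430.5 -261.6 d 43.0 rect  430.1 -260.6 41x40 ang 89.2
stone_tray scene top z  15.8 n 216 circ  652.8   -5.1 d137.7 rect  652.7   -3.8 125x70 ang 141.7
stone_tray top   top z  15.9 n  42 circ  671.2   16.6 d112.4 rect  672.7   18.3 112x12 ang 137.9
anvil_tray scene top z  16.2 n 119 circ  617.0  215.1 d 84.0 rect  617.0  216.1 82x78 ang 145.5
anvil_tray top   top z  14.0 n  30 circ  643.7  216.5 d 50.2 rect  648.2  216.5 50x12 ang 90.5
cup_stand  scene top z  35.3 n 151 circ  515.4  411.8 d 78.4 rect  514.9  412.2 74x71 ang 140.1
cup_stand  top   top z  35.7 n 148 circ  512.0  411.6 d 74.3 rect  511.9  411.6 71x71 ang 176.0
tin_a      scene top z  65.2 n 362 circ  512.8   85.7 d 70.1 rect  512.7   86.0 69x64 ang 147.9
tin_a      top   top z  65.3 n 345 circ  509.1   86.3 d 67.3 rect  509.2   85.7 64x62 ang 1.5
tin_b      scene top z  65.4 n 281 circ  423.1  251.9 d 68.7 rect  422.5  253.3 65x64 ang 7.5
tin_b      top   top z  65.3 n 370 circ  419.1  253.2 d 67.3 rect  418.8  251.8 64x64 ang 14.7
```

```bash
cat >> h.py <<'E'
def go(x,y,z,yaw):
    "units from the measured pose to a down-pointing pose with tool y at yaw degrees"
    s=bot.read_state(); M=R.from_quat(s['eef_rot']).as_matrix(); p=s['eef_pos']
    a=np.radians(yaw); Y=np.array([np.cos(a),np.sin(a),0]); Z=np.array([0,0,-1.]); G=np.c_[np.cross(Y,Z),Y,Z]
    print('p',p.round(4),'yaw',np.degrees(np.arctan2(M[1,1],M[0,1])).round(1),'q',s['q'].round(2))
    print(f'-> travel',(M.T@(np.array([x,y,z])-p)/.025).round(2),'dr',(np.degrees(R.from_matrix(M.T@G).as_rotvec())/8).round(2))
E
python3 - <<'E'
from h import *
for n,seeds in(('top',dict(stone_tray=(332,189),anvil_tray=(251,199))),('scene',dict(stone_tray=(332,295),anvil_tray=(398,246)))):
    p,_=load(n); hsv=cv2.cvtColor(p,cv2.COLOR_RGB2HSV)
    for k,(u,v) in seeds.items():
        ref=hsv[v-3:v+4,u-3:u+4].reshape(-1,3).mean(0)
        bg=hsv[v+45,u-45].astype(int)
        m=((hsv[...,1]<(ref[1]+170)/2)&(hsv[...,2]>ref[2]*.7)).astype(np.uint8)
        w=np.zeros_like(m); cv2.circle(w,(u,v),42,1,-1); m=cv2.morphologyEx(m&w,cv2.MORPH_CLOSE,np.ones((7,7)))
        cs,_=cv2.findContours(m,cv2.RETR_EXTERNAL,cv2.CHAIN_APPROX_NONE); c=max(cs,key=cv2.contourArea)[:,0]
        X=(plane(n,c,.012)[:,:2]*1000).astype(np.float32); b=cv2.minAreaRect(X); bp=cv2.boxPoints(b)
        e=max((bp[1]-bp[0],bp[2]-bp[1]),key=np.linalg.norm)
        print(n,k,ref.round(),'rect',np.round(b[0],1),np.round(b[1],1),np.degrees(np.arctan2(e[1],e[0]))%180,'circ',cv2.minEnclosingCircle(X))
go(.5065,-.407,.15,104.6)
go(.5,.1,.20,90)
E
```

```text
top stone_tray [ 19. 132. 188.] rect [649.8  -4.3] [ 71.4 122.9] 141.59113 circ ((650.069091796875, -4.457208633422852), 68.98220825195312)
top anvil_tray [ 21. 123. 189.] rect [614.  215.8] [79.3 79.1] 1.6367079 circ ((613.896728515625, 215.6127471923828), 41.560890197753906)
scene stone_tray [ 15. 114. 209.] rect [651.5  -4. ] [ 72.5 124.2] 141.78526 circ ((652.474853515625, -3.825446605682373), 69.65096282958984)
scene anvil_tray [ 17. 109. 217.] rect [616.3 216.4] [82.8 78.6] 59.70742 circ ((616.2775268554688, 216.04739379882812), 42.05117416381836)
p [0.1743 0.6256 0.2135] yaw 74.4 q [ 1.22  0.12  1.65 -0.    1.37 -0.08]
-> travel [-23.89 -36.22   2.6 ] dr [-0.01 -0.   -3.77]
p [0.1743 0.6256 0.2135] yaw 74.4 q [ 1.22  0.12  1.65 -0.    1.37 -0.08]
-> travel [-18.19 -16.75   0.57] dr [-0.01 -0.   -1.95]
```

>>> {"fn": "play_rows", "kwargs": {
  "travel": [
    [-1, -1, 0],
    [-2.2, -2.1, 0],
    [-3.5, -3.3, 0],
    [-5, -4.6, 0],
    [-6.5, -6, 0],
    [-8, -7.5, 0],
    [-9.5, -9, 0],
    [-11, -10.5, 0],
    [-12.5, -12, 0],
    [-14, -13.5, 0],
    [-15.5, -15, 0],
    [-16.5, -16.5, 0],
    [-17.5, -18, 0],
    [-18.2, -19.7, 0],
    [-18.9, -21.3, 0.2],
    [-19.6, -23, 0.4],
    [-20.2, -24.8, 0.7],
    [-20.8, -26.5, 1],
    [-21.4, -28, 1.2],
    [-22, -29.5, 1.4]
  ],
  "dr": [
    [0, 0, 0],
    [0, 0, -0.2],
    [0, 0, -0.4],
    [0, 0, -0.6],
    [0, 0, -0.8],
    [0, 0, -1],
    [0, 0, -1.2],
    [0, 0, -1.4],
    [0, 0, -1.6],
    [0, 0, -1.8],
    [0, 0, -2],
    [0, 0, -2.2],
    [0, 0, -2.4],
    [0, 0, -2.6],
    [0, 0, -2.8],
    [0, 0, -3],
    [0, 0, -3.2],
    [0, 0, -3.4],
    [0, 0, -3.6],
    [0, 0, -3.77]
  ],
  "gripper": 1,
  "force": 30
}}

```text
clock: 2.1
eef_pos: [0.5058, -0.2337, 0.1788]
eef_rot: [-0.127, 0.992, 0.0, -0.0]
wrist_force: [0.9, 0.0, -0.3]
gripper_width: 0.0951
finger_force: 0.0
```

```bash
python3 -c "
from h import *
go(.5065,-.407,.1,104.6)"
```

```text
p [ 0.5058 -0.2337  0.1788] yaw 104.6 q [-0.53 -0.06  1.9   0.    1.3  -2.36]
-> travel [ 1.72 -6.72  3.15] dr [ 0.01 -0.    0.  ]
```

>>> {"fn": "play_rows", "kwargs": {
  "travel": [
    [0.3, -1.4, 0.5],
    [0.7, -2.8, 1],
    [1.1, -4.2, 1.7],
    [1.4, -5.4, 2.4],
    [1.6, -6.3, 3],
    [1.72, -6.72, 3.15],
    [1.72, -6.72, 3.15],
    [1.72, -6.72, 3.15]
  ],
  "dr": [
    [0, 0, 0],
    [0, 0, 0],
    [0, 0, 0],
    [0, 0, 0],
    [0, 0, 0],
    [0, 0, 0],
    [0, 0, 0],
    [0, 0, 0]
  ]
}}

```text
clock: 2.9
eef_pos: [0.5073, -0.4049, 0.1014]
eef_rot: [-0.127, 0.992, 0.0, 0.0]
wrist_force: [0.1, 0.2, 0.6]
gripper_width: 0.0953
finger_force: 0.0
```

```bash
python3 -c "
from h import *
go(.5065,-.407,.012,104.6)"
```

```text
p [ 0.5073 -0.4049  0.1014] yaw 104.6 q [-0.76  0.21  1.75  0.    1.18 -2.58]
-> travel [ 0.05 -0.07  3.58] dr [ 0.  0. -0.]
```

>>> {"fn": "play_rows", "kwargs": {
  "travel": [
    [0, 0, 0.6],
    [0.05, -0.07, 1.4],
    [0.05, -0.07, 2.2],
    [0.05, -0.07, 2.9],
    [0.05, -0.07, 3.3],
    [0.05, -0.07, 3.55],
    [0.05, -0.07, 3.58],
    [0.05, -0.07, 3.58]
  ],
  "dr": [
    [0, 0, 0],
    [0, 0, 0],
    [0, 0, 0],
    [0, 0, 0],
    [0, 0, 0],
    [0, 0, 0],
    [0, 0, 0],
    [0, 0, 0]
  ]
}}

```text
clock: 3.7
eef_pos: [0.5067, -0.4077, 0.012]
eef_rot: [-0.127, 0.992, -0.0, 0.0]
wrist_force: [-0.5, -0.2, 0.2]
gripper_width: 0.0952
finger_force: 0.0
```

>>> {"fn": "play_rows", "kwargs": {
  "travel": [
    [0, 0, 0],
    [0, 0, 0],
    [0, 0, 0],
    [0, 0, 0],
    [0, 0, 0],
    [0, 0, 0],
    [0, 0, 0],
    [0, 0, 0]
  ],
  "dr": [
    [0, 0, 0],
    [0, 0, 0],
    [0, 0, 0],
    [0, 0, 0],
    [0, 0, 0],
    [0, 0, 0],
    [0, 0, 0],
    [0, 0, 0]
  ],
  "gripper": 0.2,
  "force": 40
}}

```text
clock: 4.5
eef_pos: [0.5063, -0.4075, 0.0114]
eef_rot: [-0.127, 0.992, -0.0, 0.0]
wrist_force: [-0.7, -0.5, 0.4]
gripper_width: 0.0441
finger_force: 40.0
```

```bash
python3 -c "
from h import *
go(.651,-.004,.1,51.7)"
```

```text
p [ 0.5063 -0.4075  0.0114] yaw 104.6 q [-0.76  0.32  1.79 -0.    1.04 -2.59]
-> travel [-9.67 14.16 -3.55] dr [-0.    0.    6.61]
```

>>> {"fn": "play_rows", "kwargs": {
  "travel": [
    [0, 0, -0.5],
    [0, 0, -1.3],
    [0, 0, -2.2],
    [-0.2, 0.3, -3],
    [-0.6, 0.9, -3.5],
    [-1.1, 1.7, -3.6],
    [-1.8, 2.6, -3.6],
    [-2.5, 3.6, -3.6],
    [-3.2, 4.7, -3.6],
    [-4, 5.8, -3.6],
    [-4.7, 6.9, -3.6],
    [-5.5, 8, -3.6],
    [-6.2, 9.1, -3.6],
    [-7, 10.2, -3.6],
    [-7.7, 11.3, -3.6],
    [-8.4, 12.3, -3.6],
    [-9, 13.2, -3.6],
    [-9.4, 13.8, -3.6],
    [-9.6, 14.1, -3.6],
    [-9.67, 14.16, -3.55]
  ],
  "dr": [
    [0, 0, 0],
    [0, 0, 0],
    [0, 0, 0],
    [0, 0, 0.2],
    [0, 0, 0.5],
    [0, 0, 0.9],
    [0, 0, 1.4],
    [0, 0, 1.9],
    [0, 0, 2.4],
    [0, 0, 2.9],
    [0, 0, 3.4],
    [0, 0, 3.9],
    [0, 0, 4.4],
    [0, 0, 4.9],
    [0, 0, 5.4],
    [0, 0, 5.8],
    [0, 0, 6.2],
    [0, 0, 6.5],
    [0, 0, 6.61],
    [0, 0, 6.61]
  ]
}}

```text
clock: 6.5
eef_pos: [0.6512, -0.0032, 0.1004]
eef_rot: [0.327, 0.945, -0.0, 0.0]
wrist_force: [0.3, -0.4, -1.5]
gripper_width: 0.0436
finger_force: 40.0
```

```bash
python3 -c "
from h import *
go(.651,-.004,.016,51.7)
for n in('scene',):
    p,d=grab(n); cv2.imwrite('pics/s1.png',cv2.resize(p[180:400,100:480,::-1],None,fx=2,fy=2))
"
```

```text
p [ 0.6512 -0.0032  0.1004] yaw 51.8 q [-0.09  0.22  1.74 -0.    1.18 -0.99]
-> travel [-0.02 -0.03  3.38] dr [-0.    0.    0.01]
```

View pics/s1.png

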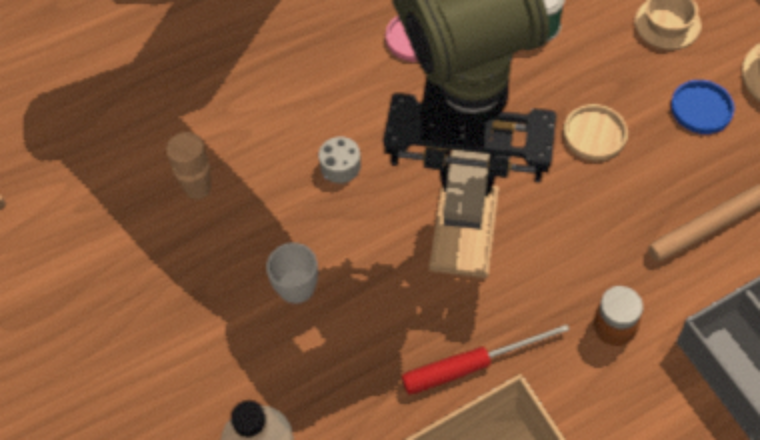

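The view shows the stone gripped above its tray (crop pixel 468,195), aligned with it; now lower it.

>>> {"fn": "play_rows", "kwargs": {
  "travel": [
    [0, 0, 0.5],
    [0, 0, 1.1],
    [0, 0, 1.8],
    [0, 0, 2.4],
    [0, 0, 2.8],
    [0, -0.03, 3.1],
    [0, -0.03, 3.3],
    [0, -0.03, 3.36],
    [0, -0.03, 3.36]
  ],
  "dr": [
    [0, 0, 0],
    [0, 0, 0],
    [0, 0, 0],
    [0, 0, 0],
    [0, 0, 0],
    [0, 0, 0],
    [0, 0, 0],
    [0, 0, 0],
    [0, 0, 0]
  ]
}}

```text
clock: 7.45
eef_pos: [0.6509, -0.0045, 0.0164]
eef_rot: [0.328, 0.945, 0.0, 0.0]
wrist_force: [0.8, -0.7, -2.8]
gripper_width: 0.0436
finger_force: 40.0
```

>>> {"fn": "play_rows", "kwargs": {
  "travel": [
    [0, 0, 0],
    [0, 0, 0],
    [0, 0, 0],
    [0, 0, 0],
    [0, 0, 0],
    [0, 0, -0.5],
    [0, 0, -1.5],
    [0, 0, -2.5],
    [0, 0, -3],
    [0, 0, -3.2]
  ],
  "dr": [
    [0, 0, 0],
    [0, 0, 0],
    [0, 0, 0],
    [0, 0, 0],
    [0, 0, 0],
    [0, 0, 0],
    [0, 0, 0],
    [0, 0, 0],
    [0, 0, 0],
    [0, 0, 0]
  ],
  "gripper": 0.9
}}

```text
clock: 8.45
eef_pos: [0.6519, -0.0046, 0.0989]
eef_rot: [0.328, 0.945, 0.0, 0.002]
wrist_force: [0.5, -0.5, -0.5]
gripper_width: 0.0855
finger_force: 0.0
```

```bash
python3 -c "
from h import *
go(.493,-.0925,.08,51.7)"
```

```text
p [ 0.6519 -0.0046  0.0989] yaw 51.7 q [-0.09  0.22  1.74 -0.    1.17 -0.99]
-> travel [ 2.81 -6.7   0.73] dr [0.02 0.02 0.  ]
```

>>> {"fn": "play_rows", "kwargs": {
  "travel": [
    [0.3, -0.7, 0],
    [0.7, -1.7, 0],
    [1.2, -2.9, 0],
    [1.7, -4.1, 0],
    [2.2, -5.2, 0.2],
    [2.6, -6.1, 0.5],
    [2.8, -6.6, 0.7],
    [2.81, -6.7, 0.73],
    [2.81, -6.7, 0.73],
    [2.81, -6.7, 0.73]
  ],
  "dr": [
    [0, 0, 0],
    [0, 0, 0],
    [0, 0, 0],
    [0, 0, 0],
    [0, 0, 0],
    [0, 0, 0],
    [0, 0, 0],
    [0, 0, 0],
    [0, 0, 0],
    [0, 0, 0]
  ]
}}

```text
clock: 9.45
eef_pos: [0.4928, -0.0923, 0.0784]
eef_rot: [0.328, 0.945, 0.0, 0.001]
wrist_force: [-1.1, -0.3, 0.0]
gripper_width: 0.0857
finger_force: 0.0
```

```bash
python3 -c "
from h import *
go(.493,-.0925,.012,51.7)"
```

```text
p [ 0.4928 -0.0923  0.0784] yaw 51.7 q [-0.29 -0.08  2.1   0.    1.12 -1.2 ]
-> travel [-0.01 -0.    2.66] dr [0.   0.01 0.  ]
```

>>> {"fn": "play_rows", "kwargs": {
  "travel": [
    [0, 0, 0.5],
    [0, 0, 1.1],
    [0, 0, 1.7],
    [0, 0, 2.2],
    [0, 0, 2.55],
    [0, 0, 2.66],
    [0, 0, 2.66]
  ],
  "dr": [
    [0, 0, 0],
    [0, 0, 0],
    [0, 0, 0],
    [0, 0, 0],
    [0, 0, 0],
    [0, 0, 0],
    [0, 0, 0]
  ]
}}

```text
clock: 10.15
eef_pos: [0.4913, -0.0923, 0.0108]
eef_rot: [0.328, 0.945, -0.0, -0.001]
wrist_force: [-0.2, -0.9, -0.5]
gripper_width: 0.0857
finger_force: 0.0
```

>>> {"fn": "play_rows", "kwargs": {
  "travel": [
    [0, 0, 0],
    [0, 0, 0],
    [0, 0, 0],
    [0, 0, 0],
    [0, 0, 0],
    [0, 0, 0],
    [0, 0, 0]
  ],
  "dr": [
    [0, 0, 0],
    [0, 0, 0],
    [0, 0, 0],
    [0, 0, 0],
    [0, 0, 0],
    [0, 0, 0],
    [0, 0, 0]
  ],
  "gripper": 0.3,
  "force": 45
}}

```text
clock: 10.85
eef_pos: [0.492, -0.0924, 0.0117]
eef_rot: [0.328, 0.945, 0.0, 0.0]
wrist_force: [0.2, 1.2, 2.4]
gripper_width: 0.0509
finger_force: 45.0
```

```bash
python3 -c "
from h import *
go(.615,.216,.14,51.7)"
```

```text
p [ 0.492  -0.0924  0.0117] yaw 51.7 q [-0.29  0.02  2.13  0.    0.99 -1.2 ]
-> travel [ 3.78 12.73 -5.13] dr [0. 0. 0.]
```

>>> {"fn": "play_rows", "kwargs": {
  "travel": [
    [0, 0, -0.5],
    [0, 0, -1.3],
    [0, 0, -2.3],
    [0, 0, -3.3],
    [0.1, 0.3, -4.2],
    [0.3, 0.9, -4.8],
    [0.5, 1.7, -5.1],
    [0.8, 2.6, -5.13],
    [1.1, 3.7, -5.13],
    [1.4, 4.8, -5.13],
    [1.8, 6, -5.13],
    [2.1, 7.2, -5.13],
    [2.5, 8.4, -5.13],
    [2.8, 9.5, -5.13],
    [3.1, 10.5, -5.13],
    [3.4, 11.4, -5.13],
    [3.6, 12.1, -5.13],
    [3.75, 12.55, -5.13],
    [3.78, 12.73, -5.13],
    [3.78, 12.73, -5.13]
  ],
  "dr": [
    [0, 0, 0],
    [0, 0, 0],
    [0, 0, 0],
    [0, 0, 0],
    [0, 0, 0],
    [0, 0, 0],
    [0, 0, 0],
    [0, 0, 0],
    [0, 0, 0],
    [0, 0, 0],
    [0, 0, 0],
    [0, 0, 0],
    [0, 0, 0],
    [0, 0, 0],
    [0, 0, 0],
    [0, 0, 0],
    [0, 0, 0],
    [0, 0, 0],
    [0, 0, 0],
    [0, 0, 0]
  ]
}}

```text
clock: 12.85
eef_pos: [0.6146, 0.2158, 0.1393]
eef_rot: [0.328, 0.945, -0.0, -0.0]
wrist_force: [-0.2, -0.3, -6.6]
gripper_width: 0.0513
finger_force: 45.0
```

```bash
python3 -c "
from h import *
go(.615,.216,.0165,51.7)"
```

```text
p [0.6146 0.2158 0.1393] yaw 51.7 q [ 0.26  0.18  1.71 -0.    1.25 -0.65]
-> travel [-0.01  0.02  4.91] dr [-0.01 -0.    0.  ]
```

>>> {"fn": "play_rows", "kwargs": {
  "travel": [
    [0, 0, 0.6],
    [0, 0, 1.4],
    [0, 0, 2.3],
    [0, 0, 3.1],
    [0, 0, 3.8],
    [0, 0, 4.3],
    [0, 0, 4.7],
    [0, 0, 4.88],
    [0, 0, 4.88]
  ],
  "dr": [
    [0, 0, 0],
    [0, 0, 0],
    [0, 0, 0],
    [0, 0, 0],
    [0, 0, 0],
    [0, 0, 0],
    [0, 0, 0],
    [0, 0, 0],
    [0, 0, 0]
  ]
}}

```text
clock: 13.75
eef_pos: [0.6146, 0.2158, 0.0172]
eef_rot: [0.328, 0.945, -0.0, -0.0]
wrist_force: [-1.0, 0.8, -6.4]
gripper_width: 0.051
finger_force: 45.0
```

>>> {"fn": "play_rows", "kwargs": {
  "travel": [
    [0, 0, 0],
    [0, 0, 0],
    [0, 0, 0],
    [0, 0, 0],
    [0, 0, 0],
    [0, 0, -0.5],
    [0, 0, -1.5],
    [0, 0, -2.8],
    [0, 0, -4],
    [0, 0, -4.8],
    [0, 0, -5]
  ],
  "dr": [
    [0, 0, 0],
    [0, 0, 0],
    [0, 0, 0],
    [0, 0, 0],
    [0, 0, 0],
    [0, 0, 0],
    [0, 0, 0],
    [0, 0, 0],
    [0, 0, 0],
    [0, 0, 0],
    [0, 0, 0]
  ],
  "gripper": 1
}}

```text
clock: 14.85
eef_pos: [0.6168, 0.2165, 0.1475]
eef_rot: [0.328, 0.945, 0.002, 0.003]
wrist_force: [-0.2, 0.3, 0.3]
gripper_width: 0.0948
finger_force: 0.0
```

```bash
python3 -c "
from h import *
go(.616,-.215,.14,51.7)"
```

```text
p [0.6168 0.2165 0.1475] yaw 51.7 q [ 0.26  0.18  1.71 -0.    1.25 -0.65]
-> travel [-10.67 -13.57   0.27] dr [0.04 0.03 0.  ]
```

>>> {"fn": "play_rows", "kwargs": {
  "travel": [
    [-0.4, -0.5, 0],
    [-1.1, -1.4, 0],
    [-2, -2.6, 0],
    [-3, -3.9, 0],
    [-4, -5.2, 0],
    [-5, -6.5, 0],
    [-6, -7.8, 0],
    [-7, -9.1, 0],
    [-8, -10.4, 0],
    [-9, -11.6, 0],
    [-9.8, -12.5, 0.1],
    [-10.4, -13.2, 0.2],
    [-10.67, -13.57, 0.27],
    [-10.67, -13.57, 0.27],
    [-10.67, -13.57, 0.27]
  ],
  "dr": [
    [0, 0, 0],
    [0, 0, 0],
    [0, 0, 0],
    [0, 0, 0],
    [0, 0, 0],
    [0, 0, 0],
    [0, 0, 0],
    [0, 0, 0],
    [0, 0, 0],
    [0, 0, 0],
    [0, 0, 0],
    [0, 0, 0],
    [0, 0, 0],
    [0, 0, 0],
    [0, 0, 0]
  ]
}}

```text
clock: 16.35
eef_pos: [0.6131, -0.2151, 0.1349]
eef_rot: [0.328, 0.945, 0.0, -0.001]
wrist_force: [-0.6, 0.9, -1.1]
gripper_width: 0.0952
finger_force: 0.0
```

```bash
python3 -c "
from h import *
import meas
go(.616,-.215,.032,51.7)
grab('scene');grab('top')
meas.S['stone']=((332,290),(332,186),.034)
meas.S['anvil']=((398,240),(251,197),.034)
meas.measure(['stone','anvil','tin_a','tin_b'])
"
```

```text
p [ 0.6131 -0.2151  0.1349] yaw 51.7 q [-0.42  0.18  1.72  0.    1.24 -1.32]
-> travel [-0.1   0.07  4.12] dr [-0.   -0.01 -0.  ]
stone      scene top z  37.7 n 562 circ  654.6   -4.5 d105.3 rect  653.0   -4.8 100x44 ang 142.0
stone      top   top z  37.7 n 389 circ  649.6   -4.3 d103.1 rect  649.3   -4.6 96x45 ang 142.0
anvil      scene top z  37.5 n 223 circ  618.9  215.3 d 54.0 rect  617.2  216.1 51x49 ang 107.2
anvil      top   top z  37.5 n 202 circ  613.0  215.1 d 52.3 rect  612.7  215.0 50x49 ang 27.7
tin_a      scene top z  65.0 n 368 circ  513.3   85.6 d 69.8 rect  512.8   85.9 69x64 ang 147.8
tin_a      top   top z  65.6 n 327 circ  509.1   86.0 d 66.8 rect  509.2   85.9 64x63 ang 0.2
tin_b      scene top z  64.9 n 322 circ  423.0  253.0 d 70.4 rect  422.5  253.1 67x65 ang 33.9
tin_b      top   top z  65.3 n 368 circ  419.2  253.0 d 66.9 rect  419.0  253.5 65x64 ang 125.5
```

>>> {"fn": "play_rows", "kwargs": {
  "travel": [
    [0, 0, 0.5],
    [-0.1, 0.07, 1.2],
    [-0.1, 0.07, 2],
    [-0.1, 0.07, 2.8],
    [-0.1, 0.07, 3.5],
    [-0.1, 0.07, 3.95],
    [-0.1, 0.07, 4.12],
    [-0.1, 0.07, 4.12],
    [-0.1, 0.07, 4.12]
  ],
  "dr": [
    [0, 0, 0],
    [0, 0, 0],
    [0, 0, 0],
    [0, 0, 0],
    [0, 0, 0],
    [0, 0, 0],
    [0, 0, 0],
    [0, 0, 0],
    [0, 0, 0]
  ]
}}

```text
clock: 17.35
eef_pos: [0.6176, -0.2161, 0.0338]
eef_rot: [0.328, 0.945, -0.0, 0.001]
wrist_force: [-0.8, -1.4, -0.2]
gripper_width: 0.0951
finger_force: 0.0
```

>>> {"fn": "play_rows", "kwargs": {
  "travel": [
    [0, 0, 0],
    [0, 0, 0],
    [0, 0, 0],
    [0, 0, 0],
    [0, 0, 0],
    [0, 0, 0],
    [0, 0, 0]
  ],
  "dr": [
    [0, 0, 0],
    [0, 0, 0],
    [0, 0, 0],
    [0, 0, 0],
    [0, 0, 0],
    [0, 0, 0],
    [0, 0, 0]
  ],
  "gripper": 0.4,
  "force": 25
}}

```text
clock: 18.05
eef_pos: [0.6169, -0.2159, 0.033]
eef_rot: [0.328, 0.945, -0.0, 0.0]
wrist_force: [-0.5, -1.1, 1.4]
gripper_width: 0.0576
finger_force: 25.0
```

```bash
python3 -c "
from h import *
go(.5135,.412,.18,51.7)"
```

```text
p [ 0.6169 -0.2159  0.033 ] yaw 51.7 q [-0.42  0.3   1.77 -0.    1.07 -1.32]
-> travel [18.81 17.15 -5.88] dr [-0.  0.  0.]
```

>>> {"fn": "play_rows", "kwargs": {
  "travel": [
    [0, 0, -0.4],
    [0, 0, -1.1],
    [0, 0, -2],
    [0, 0, -3],
    [0.1, 0.1, -4],
    [0.4, 0.4, -4.9],
    [0.8, 0.7, -5.5],
    [1.4, 1.3, -5.9],
    [2.1, 1.9, -6],
    [2.9, 2.6, -6],
    [3.7, 3.4, -6],
    [4.6, 4.2, -6],
    [5.5, 5, -6],
    [6.4, 5.8, -6],
    [7.3, 6.6, -6],
    [8.2, 7.5, -6],
    [9.1, 8.3, -6],
    [10, 9.1, -6],
    [10.9, 9.9, -6],
    [11.8, 10.7, -6]
  ],
  "dr": [
    [0, 0, 0],
    [0, 0, 0],
    [0, 0, 0],
    [0, 0, 0],
    [0, 0, 0],
    [0, 0, 0],
    [0, 0, 0],
    [0, 0, 0],
    [0, 0, 0],
    [0, 0, 0],
    [0, 0, 0],
    [0, 0, 0],
    [0, 0, 0],
    [0, 0, 0],
    [0, 0, 0],
    [0, 0, 0],
    [0, 0, 0],
    [0, 0, 0],
    [0, 0, 0],
    [0, 0, 0]
  ]
}}

```text
clock: 20.05
eef_pos: [0.5494, 0.179, 0.1824]
eef_rot: [0.328, 0.945, -0.0, -0.001]
wrist_force: [0.4, 1.1, -1.5]
gripper_width: 0.058
finger_force: 25.0
```

>>> {"fn": "play_rows", "kwargs": {
  "travel": [
    [0.9, 0.8, 0],
    [1.8, 1.6, 0],
    [2.7, 2.5, 0],
    [3.6, 3.3, 0],
    [4.5, 4.1, 0],
    [5.3, 4.9, 0],
    [6, 5.5, 0],
    [6.6, 6.1, 0],
    [6.9, 6.35, 0.05],
    [7.01, 6.45, 0.1],
    [7.01, 6.45, 0.12],
    [7.01, 6.45, 0.12],
    [7.01, 6.45, 0.12]
  ],
  "dr": [
    [0, 0, 0],
    [0, 0, 0],
    [0, 0, 0],
    [0, 0, 0],
    [0, 0, 0],
    [0, 0, 0],
    [0, 0, 0],
    [0, 0, 0],
    [0, 0, 0],
    [0, 0, 0],
    [0, 0, 0],
    [0, 0, 0],
    [0, 0, 0]
  ]
}}

```text
clock: 21.35
eef_pos: [0.5138, 0.4112, 0.1799]
eef_rot: [0.329, 0.944, -0.0, 0.0]
wrist_force: [-0.4, -0.5, -2.0]
gripper_width: 0.0576
finger_force: 25.0
```

```bash
python3 -c "
from h import *
go(.5135,.412,.041,51.7)
p,d=grab('scene'); cv2.imwrite('pics/s2.png',cv2.resize(p[80:280,320:600,::-1],None,fx=2.5,fy=2.5))
"
```

```text
p [0.5138 0.4112 0.1799] yaw 51.6 q [ 0.59  0.16  1.66 -0.    1.31 -0.31]
-> travel [0.03 0.02 5.56] dr [-0.    0.   -0.01]
```

View pics/s2.png

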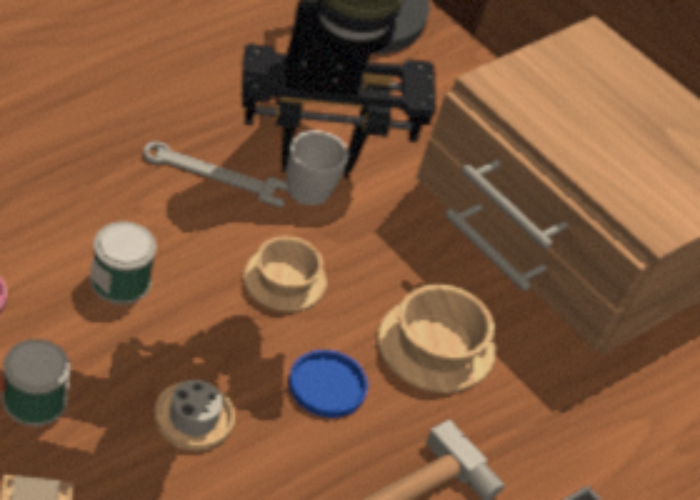

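```bash
python3 -c "
from h import *
p,d=load('top'); c=cloud('top',d)
m=(c[...,2]>.09)&(abs(c[...,0]-.53)<.2)&(c[...,1]>.4)
print('cabinet/handle min y',np.percentile(c[m][:,1],[0,.5,2]), c[m][:,2].max())
"
```

```text
cabinet/handle min y [0.58701602 0.59083436 0.5971261 ] 0.16869448617551397
```

>>> {"fn": "play_rows", "kwargs": {
  "travel": [
    [0, 0, 0.5],
    [0, 0, 1.2],
    [0.03, 0.02, 2],
    [0.03, 0.02, 2.7],
    [0.03, 0.02, 3.2],
    [0.03, 0.02, 3.6],
    [0.03, 0.02, 3.8],
    [0.03, 0.02, 3.8],
    [0.03, 0.02, 3.8]
  ],
  "dr": [
    [0, 0, 0],
    [0, 0, 0],
    [0, 0, 0],
    [0, 0, 0],
    [0, 0, 0],
    [0, 0, 0],
    [0, 0, 0],
    [0, 0, 0],
    [0, 0, 0]
  ]
}}

```text
clock: 22.3
eef_pos: [0.5137, 0.4133, 0.0857]
eef_rot: [0.328, 0.945, 0.001, 0.0]
wrist_force: [-0.3, 0.7, -1.1]
gripper_width: 0.0581
finger_force: 25.0
```

```bash
python3 -c "
from h import *
go(.5135,.412,.041,51.7)
"
```

```text
p [0.5137 0.4133 0.0857] yaw 51.7 q [ 0.6   0.25  1.73  0.    1.16 -0.31]
-> travel [-0.02 -0.05  1.79] dr [0.01 0.   0.  ]
```

>>> {"fn": "play_rows", "kwargs": {
  "travel": [
    [0, 0, 0.2],
    [0, -0.05, 0.45],
    [-0.02, -0.05, 0.7],
    [-0.02, -0.05, 0.95],
    [-0.02, -0.05, 1.2],
    [-0.02, -0.05, 1.4],
    [-0.02, -0.05, 1.55],
    [-0.02, -0.05, 1.68],
    [-0.02, -0.05, 1.76],
    [-0.02, -0.05, 1.76],
    [-0.02, -0.05, 1.76]
  ],
  "dr": [
    [0, 0, 0],
    [0, 0, 0],
    [0, 0, 0],
    [0, 0, 0],
    [0, 0, 0],
    [0, 0, 0],
    [0, 0, 0],
    [0, 0, 0],
    [0, 0, 0],
    [0, 0, 0],
    [0, 0, 0]
  ]
}}

```text
clock: 23.4
eef_pos: [0.513, 0.4118, 0.0411]
eef_rot: [0.328, 0.945, 0.0, 0.0]
wrist_force: [0.5, 0.3, -1.1]
gripper_width: 0.0578
finger_force: 25.0
```

>>> {"fn": "play_rows", "kwargs": {
  "travel": [
    [0, 0, 0],
    [0, 0, 0],
    [0, 0, 0],
    [0, 0, 0],
    [0, 0, 0],
    [0, 0, -0.4],
    [0, 0, -1.2],
    [0, 0, -2.2],
    [0, 0, -3.4],
    [0, 0, -4.6],
    [0, 0, -5.4],
    [0, 0, -5.6]
  ],
  "dr": [
    [0, 0, 0],
    [0, 0, 0],
    [0, 0, 0],
    [0, 0, 0],
    [0, 0, 0],
    [0, 0, 0],
    [0, 0, 0],
    [0, 0, 0],
    [0, 0, 0],
    [0, 0, 0],
    [0, 0, 0],
    [0, 0, 0]
  ],
  "gripper": 0.9
}}

```text
clock: 24.6
eef_pos: [0.5145, 0.4128, 0.1857]
eef_rot: [0.328, 0.945, 0.003, 0.002]
wrist_force: [-0.7, 0.3, -0.2]
gripper_width: 0.0857
finger_force: 0.0
```

```bash
python3 -c "
from h import *
go(.433,-.262,.18,51.7)
go(.50,.05,.18,51.7)"
```

```text
p [0.5145 0.4128 0.1857] yaw 51.7 q [ 0.59  0.16  1.66  0.    1.32 -0.31]
-> travel [-14.17 -23.2    0.1 ] dr [0.05 0.01 0.  ]
p [0.5145 0.4128 0.1857] yaw 51.7 q [ 0.59  0.16  1.66  0.    1.32 -0.31]
-> travel [ -8.54 -11.75   0.17] dr [0.05 0.01 0.  ]
```

>>> {"fn": "play_rows", "kwargs": {
  "travel": [
    [-0.3, -0.5, 0],
    [-0.9, -1.4, 0],
    [-1.6, -2.6, 0],
    [-2.5, -4.1, 0],
    [-3.4, -5.6, 0],
    [-4.3, -7.1, 0],
    [-5.2, -8.6, 0],
    [-6.1, -10.1, 0],
    [-7.1, -11.6, 0],
    [-8, -13.1, 0],
    [-8.9, -14.6, 0],
    [-9.8, -16.1, 0],
    [-10.7, -17.6, 0],
    [-11.6, -19.1, 0],
    [-12.5, -20.5, 0],
    [-13.3, -21.7, 0.1],
    [-13.9, -22.7, 0.1],
    [-14.17, -23.2, 0.1],
    [-14.17, -23.2, 0.1],
    [-14.17, -23.2, 0.1]
  ],
  "dr": [
    [0, 0, 0],
    [0, 0, 0],
    [0, 0, 0],
    [0, 0, 0],
    [0, 0, 0],
    [0, 0, 0],
    [0, 0, 0],
    [0, 0, 0],
    [0, 0, 0],
    [0, 0, 0],
    [0, 0, 0],
    [0, 0, 0],
    [0, 0, 0],
    [0, 0, 0],
    [0, 0, 0],
    [0, 0, 0],
    [0, 0, 0],
    [0, 0, 0],
    [0, 0, 0],
    [0, 0, 0]
  ]
}}

```text
clock: 26.6
eef_pos: [0.4309, -0.2622, 0.1775]
eef_rot: [0.328, 0.945, 0.001, -0.001]
wrist_force: [-0.6, 0.2, -0.5]
gripper_width: 0.086
finger_force: 0.0
```

```bash
python3 -c "
from h import *
import meas
go(.433,-.262,.061,51.7)
grab('scene');p,d=grab('top')
meas.S['cup']=((434,186),(177,233),.064)
meas.measure(['cup','slicker'])
s,_=load('scene')
cv2.imwrite('pics/s3.png',np.hstack([cv2.resize(x[...,::-1],(390,300),interpolation=cv2.INTER_CUBIC) for x in(s[150:230,380:484],p[190:270,125:229])]))
"
```

```text
p [ 0.4309 -0.2622  0.1775] yaw 51.7 q [-0.65 -0.18  2.01  0.    1.31 -1.56]
-> travel [-0.07  0.06  4.66] dr [ 0.   -0.01 -0.  ]
cup        scene top z  64.3 n 112 circ  514.7  411.7 d 64.6 rect  514.3  411.7 63x56 ang 140.2
cup        top   top z  63.9 n 102 circ  511.0  411.3 d 59.5 rect  510.8  411.6 56x56 ang 11.0
slicker    scene top z  98.7 n 214 circ  434.9 -262.5 d 47.3 rect  435.4 -260.9 45x41 ang 20.0
slicker    top   top z 521.6 n 469 circ  406.7 -244.5 d120.7 rect  402.9 -240.9 113x63 ang 54.5
```

View pics/s3.png

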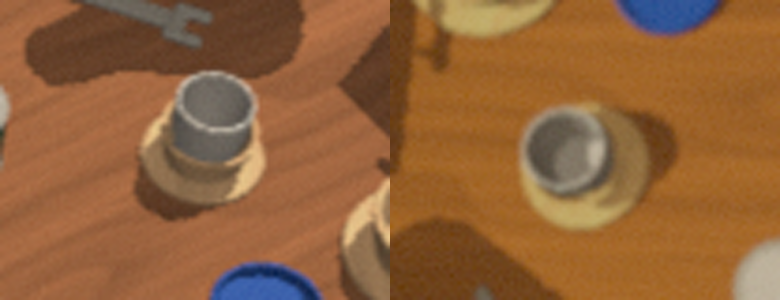

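The crops show the cup sitting upright in the small stand (left crop 213,118; right crop 565,150), its rim at 64 mm as expected. Next is the slicker.

>>> {"fn": "play_rows", "kwargs": {
  "travel": [
    [0, 0, 0.5],
    [-0.07, 0.06, 1.2],
    [-0.07, 0.06, 2],
    [-0.07, 0.06, 2.8],
    [-0.07, 0.06, 3.6],
    [-0.07, 0.06, 4.2],
    [-0.07, 0.06, 4.55],
    [-0.07, 0.06, 4.6],
    [-0.07, 0.06, 4.6]
  ],
  "dr": [
    [0, 0, 0],
    [0, 0, 0],
    [0, 0, 0],
    [0, 0, 0],
    [0, 0, 0],
    [0, 0, 0],
    [0, 0, 0],
    [0, 0, 0],
    [0, 0, 0]
  ]
}}

```text
clock: 27.6
eef_pos: [0.4341, -0.263, 0.0637]
eef_rot: [0.328, 0.945, -0.0, 0.0]
wrist_force: [0.1, 0.2, -0.5]
gripper_width: 0.0857
finger_force: 0.0
```

>>> {"fn": "play_rows", "kwargs": {
  "travel": [
    [0, 0, 0],
    [0, 0, 0],
    [0, 0, 0],
    [0, 0, 0],
    [0, 0, 0],
    [0, 0, 0],
    [0, 0, 0],
    [0, 0, 0]
  ],
  "dr": [
    [0, 0, 0],
    [0, 0, 0],
    [0, 0, 0],
    [0, 0, 0],
    [0, 0, 0],
    [0, 0, 0],
    [0, 0, 0],
    [0, 0, 0]
  ],
  "gripper": 0.2,
  "force": 25
}}

```text
clock: 28.4
eef_pos: [0.4338, -0.263, 0.0635]
eef_rot: [0.328, 0.945, -0.0, 0.0]
wrist_force: [-0.3, -0.2, 0.3]
gripper_width: 0.0433
finger_force: 25.0
```

```bash
python3 -c "
from h import *
go(.513,.412,.235,51.7)"
```

```text
p [ 0.4338 -0.263   0.0635] yaw 51.7 q [-0.65 -0.05  2.09 -0.    1.09 -1.55]
-> travel [14.25 23.15 -6.86] dr [-0.  0.  0.]
```

>>> {"fn": "play_rows", "kwargs": {
  "travel": [
    [0, 0, -0.4],
    [0, 0, -1.1],
    [0, 0, -2],
    [0, 0, -3],
    [0.1, 0.2, -4.1],
    [0.3, 0.5, -5.2],
    [0.6, 1, -6.1],
    [1, 1.7, -6.7],
    [1.5, 2.5, -6.9],
    [2.1, 3.4, -6.9],
    [2.7, 4.4, -6.9],
    [3.3, 5.4, -6.9],
    [3.9, 6.4, -6.9],
    [4.5, 7.4, -6.9],
    [5.1, 8.4, -6.9],
    [5.8, 9.4, -6.9],
    [6.4, 10.4, -6.9],
    [7, 11.4, -6.9],
    [7.6, 12.4, -6.9],
    [8.2, 13.4, -6.9]
  ],
  "dr": [
    [0, 0, 0],
    [0, 0, 0],
    [0, 0, 0],
    [0, 0, 0],
    [0, 0, 0],
    [0, 0, 0],
    [0, 0, 0],
    [0, 0, 0],
    [0, 0, 0],
    [0, 0, 0],
    [0, 0, 0],
    [0, 0, 0],
    [0, 0, 0],
    [0, 0, 0],
    [0, 0, 0],
    [0, 0, 0],
    [0, 0, 0],
    [0, 0, 0],
    [0, 0, 0],
    [0, 0, 0]
  ]
}}

```text
clock: 30.4
eef_pos: [0.4803, 0.1282, 0.2365]
eef_rot: [0.328, 0.945, 0.0, 0.0]
wrist_force: [-0.2, 0.8, -2.0]
gripper_width: 0.0432
finger_force: 25.0
```

>>> {"fn": "play_rows", "kwargs": {
  "travel": [
    [0.6, 1, 0],
    [1.2, 2, 0],
    [1.8, 3, 0],
    [2.5, 4, 0],
    [3.1, 5, 0],
    [3.7, 6, 0],
    [4.3, 7, 0],
    [4.9, 8, 0],
    [5.4, 8.8, 0],
    [5.8, 9.4, 0],
    [6, 9.7, 0],
    [6.05, 9.75, 0],
    [6.05, 9.75, 0],
    [6.05, 9.75, 0],
    [6.05, 9.75, 0]
  ],
  "dr": [
    [0, 0, 0],
    [0, 0, 0],
    [0, 0, 0],
    [0, 0, 0],
    [0, 0, 0],
    [0, 0, 0],
    [0, 0, 0],
    [0, 0, 0],
    [0, 0, 0],
    [0, 0, 0],
    [0, 0, 0],
    [0, 0, 0],
    [0, 0, 0],
    [0, 0, 0],
    [0, 0, 0]
  ]
}}

```text
clock: 31.9
eef_pos: [0.5129, 0.4112, 0.2361]
eef_rot: [0.328, 0.945, -0.0, 0.0]
wrist_force: [-0.6, -0.7, -0.1]
gripper_width: 0.0436
finger_force: 25.0
```

```bash
python3 -c "
from h import *
go(.513,.412,.145,51.7)
p,d=grab('scene'); cv2.imwrite('pics/s4.png',cv2.resize(p[60:260,340:560,::-1],None,fx=2.5,fy=2.5))
"
```

```text
p [0.5129 0.4112 0.2361] yaw 51.7 q [ 0.59  0.13  1.61 -0.    1.4  -0.31]
-> travel [0.02 0.03 3.64] dr [ 0.    0.   -0.01]
```

View pics/s4.png

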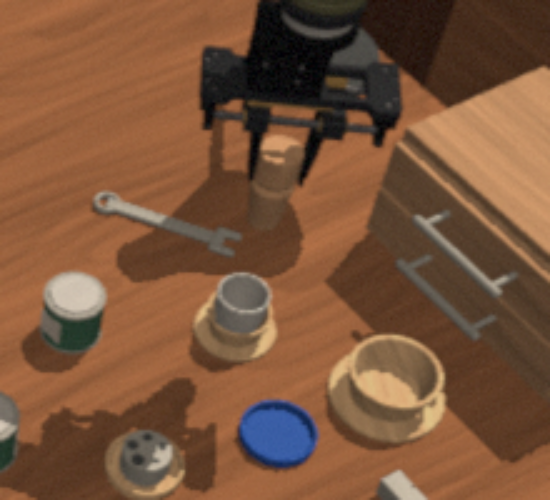

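```bash
python3 -c "
from h import *
print(plane('scene',[[446,148]],.1726))
p,d=load('scene');c=cloud('scene',d)
hsv=cv2.cvtColor(p,cv2.COLOR_RGB2HSV)
m=np.zeros(d.shape,bool);m[110:155,435:470]=1
m&=(hsv[...,1]>50)&(hsv[...,2]>90)&(c[...,2]>.165)&(c[...,2]<.285)
K,t,M=cam('scene')
P=c[m]
for a in np.arange(.165,.285,.015):
    q=P[(P[:,2]>=a)&(P[:,2]<a+.015)]
    if len(q)>5:
        v=q[:,:2].mean(0)
        # lateral (perpendicular to view) centre
        e=np.array([.5125,.412])-t[:2]; e/=np.linalg.norm(e); n=np.array([-e[1],e[0]])
        s=(q[:,:2]-[.5125,.412]); l=s@n
        print(round(a,3),len(q),'lateral mm',(l.min()*1e3).round(1),(l.max()*1e3).round(1),'near',((s@e).min()*1e3).round(1))
"
```

```text
[[0.5147082  0.41426215 0.1726    ]]
0.165 13 lateral mm -14.1 8.3 near -18.8
0.18 37 lateral mm -17.9 6.0 near -19.0
0.195 37 lateral mm -19.0 5.4 near -21.9
0.21 55 lateral mm -20.2 17.5 near -22.5
0.225 78 lateral mm -27.0 18.8 near -25.8
0.24 66 lateral mm -31.1 15.1 near -25.2
0.255 193 lateral mm -32.2 18.7 near -24.4
0.27 52 lateral mm -34.2 19.8 near -23.0
```

The view shows the slicker held upright (crop 275,180) above the cup (crop 243,298), with its foot within about 2 mm of the cup axis. Lowering it in.

>>> {"fn": "play_rows", "kwargs": {
  "travel": [
    [0, 0, 0.5],
    [0.02, 0.03, 1.2],
    [0.02, 0.03, 2],
    [0.02, 0.03, 2.7],
    [0.02, 0.03, 3.3],
    [0.02, 0.03, 3.6],
    [0.02, 0.03, 3.64],
    [0.02, 0.03, 3.64]
  ],
  "dr": [
    [0, 0, 0],
    [0, 0, 0],
    [0, 0, 0],
    [0, 0, 0],
    [0, 0, 0],
    [0, 0, 0],
    [0, 0, 0],
    [0, 0, 0]
  ]
}}

```text
clock: 32.75
eef_pos: [0.5131, 0.4131, 0.1452]
eef_rot: [0.328, 0.945, 0.0, 0.0]
wrist_force: [0.7, -0.1, -1.2]
gripper_width: 0.0433
finger_force: 25.0
```

```bash
python3 -c "
from h import *
go(.513,.412,.076,51.7)"
```

```text
p [0.5131 0.4131 0.1452] yaw 51.7 q [ 0.6   0.19  1.69  0.    1.26 -0.31]
-> travel [-0.02 -0.04  2.77] dr [0. 0. 0.]
```

>>> {"fn": "play_rows", "kwargs": {
  "travel": [
    [0, -0.04, 0.2],
    [-0.02, -0.04, 0.45],
    [-0.02, -0.04, 0.7],
    [-0.02, -0.04, 0.95],
    [-0.02, -0.04, 1.2],
    [-0.02, -0.04, 1.45],
    [-0.02, -0.04, 1.7],
    [-0.02, -0.04, 1.95],
    [-0.02, -0.04, 2.2],
    [-0.02, -0.04, 2.4],
    [-0.02, -0.04, 2.55],
    [-0.02, -0.04, 2.67],
    [-0.02, -0.04, 2.73],
    [-0.02, -0.04, 2.73]
  ],
  "dr": [
    [0, 0, 0],
    [0, 0, 0],
    [0, 0, 0],
    [0, 0, 0],
    [0, 0, 0],
    [0, 0, 0],
    [0, 0, 0],
    [0, 0, 0],
    [0, 0, 0],
    [0, 0, 0],
    [0, 0, 0],
    [0, 0, 0],
    [0, 0, 0],
    [0, 0, 0]
  ]
}}

```text
clock: 34.15
eef_pos: [0.5126, 0.4118, 0.0765]
eef_rot: [0.328, 0.945, -0.0, -0.0]
wrist_force: [-0.5, 0.2, -0.9]
gripper_width: 0.0435
finger_force: 25.0
```

No unexpected force, so release and retreat, then check.

>>> {"fn": "play_rows", "kwargs": {
  "travel": [
    [0, 0, 0],
    [0, 0, 0],
    [0, 0, 0],
    [0, 0, 0],
    [0, 0, 0],
    [0, 0, 0],
    [0, 0, -0.4],
    [0, 0, -1.2],
    [0, 0, -2.2],
    [0, 0, -3.4],
    [0, 0, -4.6],
    [0, 0, -5.4],
    [0, 0, -5.6],
    [-2, 0.5, -5.6],
    [-3.8, 1, -5.6],
    [-5.5, -2, -5.6],
    [-6.5, -5, -5.6],
    [-7, -7, -5.6],
    [-7, -8, -5.6],
    [-7, -8, -5.6]
  ],
  "dr": [
    [0, 0, 0],
    [0, 0, 0],
    [0, 0, 0],
    [0, 0, 0],
    [0, 0, 0],
    [0, 0, 0],
    [0, 0, 0],
    [0, 0, 0],
    [0, 0, 0],
    [0, 0, 0],
    [0, 0, 0],
    [0, 0, 0],
    [0, 0, 0],
    [0, 0, 0],
    [0, 0, 0],
    [0, 0, 0],
    [0, 0, 0],
    [0, 0, 0],
    [0, 0, 0],
    [0, 0, 0]
  ],
  "gripper": 0.9
}}

```text
clock: 36.15
eef_pos: [0.5244, 0.1442, 0.2154]
eef_rot: [0.328, 0.945, -0.001, -0.001]
wrist_force: [-0.3, -1.1, -0.5]
gripper_width: 0.0857
finger_force: 0.0
```

```bash
python3 -c "
from h import *
import meas
s,_=grab('scene');p,d=grab('top')
meas.S.update(slicker=((434,178),(172,232),.108),stone=((332,290),(332,186),.034),anvil=((398,240),(251,197),.034))
meas.measure(['slicker','stone','anvil','tin_a','tin_b'])
cv2.imwrite('pics/s5.png',np.hstack([cv2.resize(x[...,::-1],(390,300),interpolation=cv2.INTER_CUBIC) for x in(s[150:230,380:484],p[190:270,125:229])]))
"
```

```text
slicker    scene top z 109.3 n 168 circ  514.5  411.8 d 47.3 rect  514.3  410.7 45x42 ang 142.0
slicker    top   top z 110.1 n 197 circ  509.2  412.0 d 44.8 rect  509.1  412.1 43x41 ang 63.2
stone      scene top z  37.8 n 559 circ  652.1   -5.9 d105.4 rect  652.8   -4.5 98x44 ang 142.0
stone      top   top z  37.6 n 398 circ  648.8   -5.3 d104.7 rect  649.4   -4.6 97x44 ang 141.8
anvil      scene top z  37.5 n 233 circ  618.0  215.8 d 53.7 rect  617.2  214.6 53x49 ang 145.0
anvil      top   top z  33.2 n   3 circ  593.9  230.0 d  6.7 rect  593.9  230.1 7x0 ang 49.6
tin_a      scene top z  65.1 n 382 circ  512.1   85.6 d 70.9 rect  511.4   86.7 68x63 ang 149.3
tin_a      top   top z 562.9 n 367 circ  464.9   88.1 d 79.1 rect  463.5   81.5 76x37 ang 167.9
tin_b      scene top z  64.6 n 286 circ  424.5  254.1 d 70.5 rect  421.3  249.9 70x58 ang 140.6
tin_b      top   top z  65.9 n 217 circ  417.3  258.1 d 63.6 rect  417.8  265.2 62x41 ang 179.7
```

View pics/s5.png

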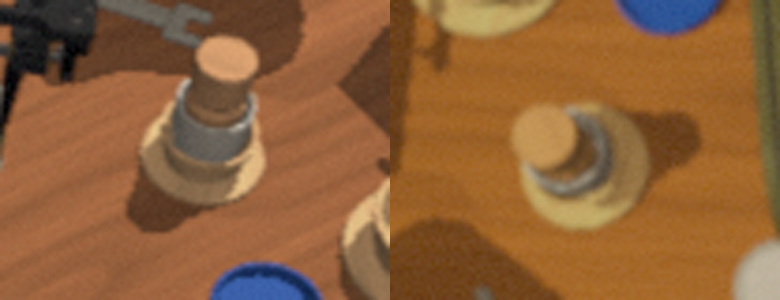

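The slicker stands upright in the cup (left crop 225,60; right crop 545,135). Its top reads about 109 mm against an expected 108 mm, and it is centred within about 2 mm. The stone, anvil and tins read where they should in every view the arm leaves clear.

```bash
python3 -c "
from rig import bot
print(bot.sign_off())"
```

```text
the job is handed in; nothing more can be done
None
```

The job is handed in, with no verdict returned: my last measurements put the stone and anvil flat in their trays, the cup seated in the stand and the slicker upright and fully down in the cup, with both tins where they started, at about 36 s of the 109 s allowed.

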